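Swing the pipette hook to the front and hang the pipette

TASK

With the closed fingers, swing the swivel hook of the pipette stand round to its stop, so that it faces out of the front of the stand, and press it home there for a moment with a firm push of about 10 N, never more than 20 N. Then take the pipette out of the rack, hang it upright in the hook's fork by its collar, behind the little lips, and let go. Do not press hard on the hook with the pipette either (20 N at most), and leave everything else where it is.

Things in the scene. Friction and masses are not known exactly. Their poses are not given: they have to be found in the camera images.
- stand: Pipette stand, fixed: white base plate 170 x 120 x 12 mm, steel post 22 mm thick. Origin on the bench on the post's axis, which is the hook's turning axis; z up; its front is its -x direction (base plate reaches 105 mm to the front, 65 mm to the back; a grey spot lies in front of the post, where the hook belongs above it). Nothing stands higher than the hook's lips.
- hook_hub (a point): Point of the aluminium swivel hook on its turning axis, 192 mm above the bench. The frame turns with the hook, which points out along its -x. It starts 0.65 to 1.75 rad counter-clockwise (from above) from the front: turn it clockwise. A rigid stop ends the turn at about the stand's front; it was set by hand, up to 0.12 rad either side, and is found by feel only. Friction 0.12 N m (2 N at 60 mm): push on a prong's flank.
- hook_seat (a point): Point on the hook 58 mm out from its axis: middle of the fork's slot, level with the prongs' top faces (192 mm high), where the pipette's axis belongs. Frame as hook_hub. Hub 34 mm across, 2 mm higher than the prongs; arm 24 mm wide, 10 mm thick, to 50 mm from the axis, its end being the back of the slot; then two prongs 9 mm wide, 10 mm thick, 17.5 mm apart, to 82 mm from the axis.
- hook_lips (a point): Point on the hook 79.5 mm out from its axis, midway between the two lips, at the height of the prongs' tops. A lip 6 mm high and 5 mm long stands on each prong, 77 to 82 mm from the axis, to keep a collar from sliding out. Beyond it the mouth flares out to about 98 mm from the axis and 46 mm over all.
- pipette: Pipette, round about its z axis, 233 mm long, 130 g (may vary by a third). Origin at the centre of its lower tip, z up along it. From the tip: cone to 30 mm, grey shaft 14 mm thick up to 150 mm, white collar 28 mm across from 150 to 158 mm, white handle 25 mm thick from 158 to 215 mm (grip here, around 190 mm), thin rod and button 19 mm across to 233 mm. It starts upright in a hole of the rack. It is the tallest thing in the rack.
- collar (a point): Point on the pipette's axis, at the underside of its collar, 150 mm above its tip; frame as the pipette. When hung, it lies at hook_seat.
- rack: White rack block, fixed, 80 x 170 x 65 mm high; origin at the centre of its underside. Three holes 16.5 mm across and 55 mm deep in a row along its y: at -45, 0 and +45 mm. The pipette and the capped tube stand in the outer two, either way round; lift at least 55 mm to clear the block, 78 mm to pass over the tube.
- tube: Bystander: capped glass test tube 78 mm long, 14 mm thick, cap 19 mm, upright in the rack (its top 88 mm above the bench: carry the pipette clear over it). Origin at its lower end.
- jar: Bystander: glass jar 60 mm across, 65 mm high. Origin under its centre.
- tipbox: Bystander: blue and yellow box of pipette tips 85 x 115 x 39 mm high. Origin under its centre.
- beaker: Bystander: steel cup 66 mm across, 75 mm high. Origin under its centre.
- reservoir: Bystander: white open trough 100 x 70 x 35 mm high. Origin under its centre.
- flask: Bystander: glass bottle 72 mm across, 150 mm high. Origin under its centre.
Mind the look-alikes: they are no part of the job. What is shaped like the stand but turquoise is not meant.

How it is judged:
By the outcome, as a careful person would: the job done as asked, in the order asked, and still so for the second after the job is handed in, with the robot touching nothing.
It also fails if it takes over 72 s, if anything falls off the work surface, if the arm or the gripper's body presses on something with over 40 N, if the wrist force passes 120 N, or if a joint passes its speed limit or range.

ROBOT

A 6-joint arm with a two-finger parallel gripper is mounted at the origin on the work surface. World frame = base frame: x ahead of the robot, y to its left, z up, the work surface at z = 0. Lengths are in m, angles in rad, forces in N, time in s.
With the tool pointing down it reaches from about 0.35 to 0.85 m from the base axis. Payload 8.1 kg.
Tool frame: the origin (TCP) lies on the centre line of the jaws, within the pads' length; the fingertips stand 17 mm ahead of it and the grasp point (between the pads) lies 2 mm behind it; x points along the fingers, z is the direction in which the jaws open and shut, and the axes are right-handed (so a half turn about x gives the same grasp; the last joint's range is limited). The gripper opens to 93 mm and grips with 3 to 60 N. Pads are 15 mm wide; open, the fingers measure 128 mm over their backs; the gripper's body (75 mm by 188 mm) begins 65 mm behind the grasp point.
Start: joints at [-1.373, 0.13, 1.488, -0, 1.523, -0.085], TCP at [0.167, -0.576, 0.236] pointing down, gripper open.
Joint ranges: [-2.96, 2.96], [-0.89, 2.26], [0.02, 2.5], [-1.34, 4.48], [0, 2.73], [-2.66, 2.66]. Speed limits (rad/s): [2.39, 2.39, 2.79, 3.14, 3.14, 3.14].

INTERFACE

Orientations are given as a rotation vector (axis times angle).
In Python, from plant import telemetry, optics, workorder gives the robot as it stands.
- The arm moves only by the shell command python3 -m inch 'ROWS' [FORCE]. ROWS is JSON, a list that holds one entry, the list of rows, each a list of 7 numbers: the shift along the tool's x, y, z in m, then the turn, a rotation vector about the tool's x, y, z in rad, then the opening, from 0 (shut) to 1 (fully open). In form: [[[tx, ty, tz, ax, ay, az, grip], ...]]. A call has 1 to 20 rows; each row shifts and turns the pose as measured when the row begins, along the tool's axes as they then stand; what a row does not reach is not made up. A row lasts 1/10 s, in which the tool goes at most 50 mm and 8.59 degrees, less where a joint would pass 70% of its speed; a pose out of reach is approached as far as the arm can. A call is refused whole if a number of a shift passes 0.05 or a number of a turn 0.15, either way. A call with a gripper value outside its range is refused whole. The fingers move at their own pace and stop on an object; FORCE is the grip in N (left out, the last holds). Time passes only in rows, so rows that do not move let the fingers close. It gives the time, the measured TCP pose, the force and the opening at its end, in the units of the state.
- telemetry.read_state(): the state, without advancing time (a new reading comes with each control period).
- optics.read_camera(name): name is "scene" or "top" or "wrist"; returns a dict with "frame" (400x640x3 uint8, blue, green, red), "fx", "fy", "cx", "cy" (pixels), "rvec" (rotation vector, rad) and "tvec" (3), from world to camera coordinates, as OpenCV has them. Camera axes: x right, y down, z forward; pixel columns grow to the right and rows downward; lengths in m; the calibration is good to about 2 mm. A picture is of the moment at which its call begins. There is no depth.
- workorder.close_job(): hands the job in, once; it reports no verdict.
The state is a dict: "t": time; "q": joint angles; "dq": joint speeds; "joint_torque": joint torques, N m; "tool_pos": TCP position; "orientation": TCP orientation; "force": force on the tool from outside, world axes, zero at the start; "wrist_torque": the same for the moment, N m; "opening": finger opening in m.
Only numpy, scipy, OpenCV 4.12 (cv2) and the standard library are available. Lean on these libraries where they do the work, as an engineer would, in place of code of your own. Each camera call takes 0.05 s, during which the arm holds its last target. There are 200 camera calls.

## Working session

There is one attempt and no reset: what is moved stays moved. The work goes in short steps, Python scripts to look and compute and a shell command to move; the robot and the scene stay as the last step left them, time stands still between calls to the robot, and variables do not carry over. Pictures are saved under pics/ and viewed, on a budget of 10 in all, crops included, one or two more only if the job needs it, and the job is handed in when it is done.

```bash
mkdir -p pics; ls
cat > h.py <<'E'
import numpy as np, cv2
from plant import telemetry, optics, workorder
from scipy.spatial.transform import Rotation as R
def cam(n):
    c=optics.read_camera(n); c['K']=np.array([[c['fx'],0,c['cx']],[0,c['fy'],c['cy']],[0,0,1.]]); return c
def proj(c,P):
    return cv2.projectPoints(np.array(P,float).reshape(-1,3),np.array(c['rvec'],float),np.array(c['tvec'],float),c['K'],None)[0].reshape(-1,2)
def ray(c,u,v):
    Rm=cv2.Rodrigues(np.array(c['rvec'],float))[0]; o=-Rm.T@np.array(c['tvec'],float)
    d=Rm.T@np.array([(u-c['cx'])/c['fx'],(v-c['cy'])/c['fy'],1]); return o,d
def atz(c,u,v,z):
    o,d=ray(c,u,v); return o+d*(z-o[2])/d[2]
E
python3 - <<'E'
from h import *
import pickle
for n in ['scene','top']:
    c=cam(n); cv2.imwrite(f'pics/{n}0.png',c['frame']); pickle.dump(c,open(n+'.pkl','wb')); o,d=ray(c,320,200); print(n,o,d,c['fx'])
s=telemetry.read_state(); print(s)
print(R.from_rotvec(s['orientation']).as_matrix().round(3))
E
```

```text
pics
scene [1.48848443 0.36320329 0.79156245] [-0.78793668 -0.27136737 -0.55284131] 413.07744688360367
top [0.41977138 0.05220098 1.68745163] [ 0.04219983 -0.01048104 -0.99909491] 510.21981966625344
{'t': 0.1, 'q': array([-1.37339821e+00,  1.31097223e-01,  1.48915516e+00, -1.02827213e-05,
        1.52299552e+00, -8.53689549e-02]), 'dq': array([ 6.73040142e-04, -2.03499425e-03, -2.08034817e-03, -3.32641004e-04,
        9.44769904e-05, -1.55816682e-03]), 'joint_torque': array([ 1.43962221e-03, -5.61338067e+01, -4.93100202e+01,  7.69671751e-02,
        2.90146231e-02, -6.42180794e-05]), 'tool_pos': array([ 0.16734981, -0.57569035,  0.23469376]), 'orientation': array([ 0.99950828,  1.33107233, -0.99768639]), 'force': array([-0.25129014,  0.43663334,  0.44043776]), 'wrist_torque': array([-0.00431912,  0.01446191,  0.01277128]), 'opening': 0.09283507774672968}
[[-0.     0.96   0.279]
 [ 0.002  0.279 -0.96 ]
 [-1.     0.    -0.002]]
```

View pics/scene0.png

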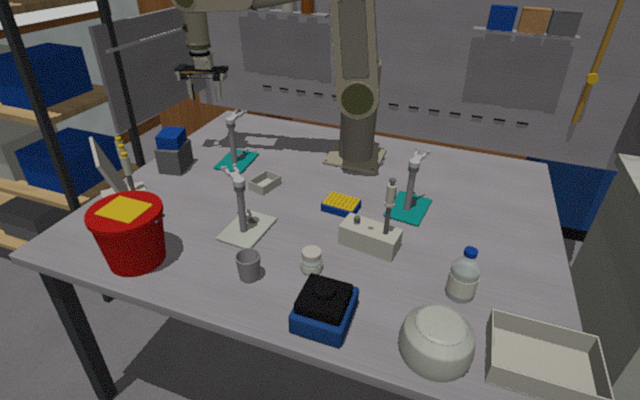

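View pics/top0.png

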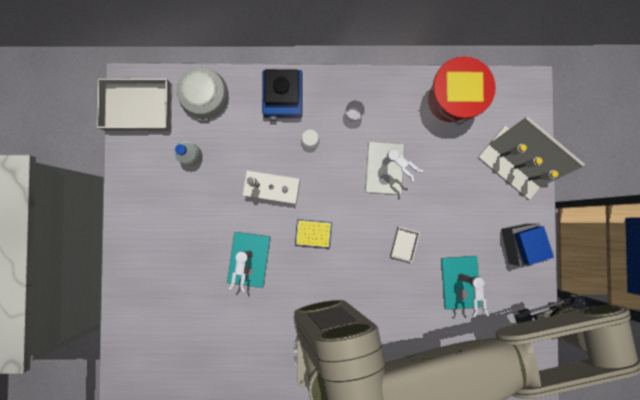

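The scene view shows the white stand at (240,220), with turquoise decoys at (235,155) and (412,200). The rack is at (370,235), with the pipette at (390,205) on the right and the tube at (357,222). In the top view the white stand is at (385,168) with its hook near (405,162), and the rack is at (270,188).

Things that could be mistaken (top pixels):
- **Stand:** the white one at (385,168), against turquoise ones at (250,260) and (462,283).
- **Pipette:** the one in the rack at (252,183), against yellow-topped ones on the stand at (538,160).

I choose the white stand and the rack pipette, and check both in one close crop.

Run:
```python
import pickle,cv2,numpy as np
t=pickle.load(open('top.pkl','rb'))['frame']; s=pickle.load(open('scene.pkl','rb'))['frame']
f=lambda im,x,y,w,h,k:cv2.resize(im[y:y+h,x:x+w],None,fx=k,fy=k,interpolation=cv2.INTER_CUBIC)
a=f(t,355,130,80,75,5); b=f(t,235,160,80,75,5)   #400x375
c=f(s,210,155,100,56,4); d=f(s,325,170,100,56,4)
cv2.imwrite('pics/crop.png',np.vstack([np.hstack([a,b]),np.hstack([c,d])]))
```

```text
(no output)
```

View pics/crop.png

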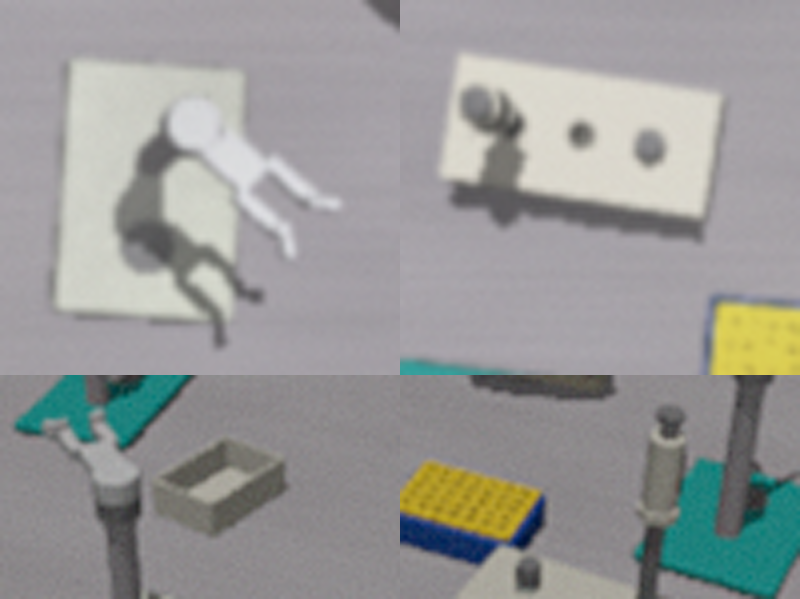

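The crop confirms both choices. The hub is at crop pixel (194,125), with the prongs pointing to the lower right and the grey spot at (145,250), so the front is downward in the image. In the rack, the pipette button is at (478,105), the middle hole at (580,133) and the tube cap at (650,147).

Run:
```python
from h import *
import pickle
c=pickle.load(open('top.pkl','rb'))
A=lambda x,y,z:atz(c,355+x/5-.4,130+y/5-.4,z)[:2]
B=lambda x,y,z:atz(c,235+(x-400)/5-.4,160+y/5-.4,z)[:2]
co=[A(*p,.012) for p in [(67,60),(245,72),(232,320),(54,310)]]
print('corners',np.round(co,4)); 
ce=np.mean(co,0); back=(co[0]+co[1])/2; fr=(co[2]+co[3])/2
ax=(back-fr)/np.linalg.norm(back-fr); print('len',np.linalg.norm(back-fr)); th=np.arctan2(ax[1],ax[0])
print('axis from plate',ce+0.020*ax,'yaw',th)
hub=A(194,125,.194); print('hub',hub)
tips=[A(335,205,.192),A(292,255,.192)]; m=np.mean(tips,0); d=m-hub
print('hook dir',d,np.linalg.norm(d),'frame yaw',np.arctan2(-d[1],-d[0]),'delta',np.arctan2(-d[1],-d[0])-th)
back=A(257,180,.192);print('slotback',back-hub,np.linalg.norm(back-hub),np.arctan2(*(hub-back)[::-1]))
rc=[B(*p,.065) for p in [(457,52),(722,95),(705,215),(440,178)]]; rc=np.array(rc);print('rack',rc.round(4),rc.mean(0))
h=B(580,133,.065);t=B(650,147,.088);p=B(478,105,.243);print('hole',h,'tube',t,'pip',p, 'pip by mirror',2*h-t)
s=pickle.load(open('scene.pkl','rb'))
print('pip scene button top', atz(s,325+(670-400)/4,170+(408-375)/4,.243)[:2], 'hub scene',atz(s,210+117/4,155+(480-375)/4,.194)[:2])
```

```text
corners [[ 0.6844 -0.1238]
 [ 0.677  -0.242 ]
 [ 0.5124 -0.2325]
 [ 0.5186 -0.1149]]
len 0.16546620265559314
axis from plate [ 0.61807679 -0.17942048] yaw -0.05563527087000414
hub [ 0.61745827 -0.17968444]
hook dir [-0.06169566 -0.07076281] 0.09388146155791689 frame yaw 0.8537443147638702 delta 0.9093795856338744
slotback [-0.03221    -0.03746736] 0.04940938293908545 0.860708296591376
rack [[0.5832 0.2709]
 [0.5564 0.1022]
 [0.4798 0.1127]
 [0.5029 0.281 ]] [0.53058696 0.19171515]
hole [0.53182207 0.19241708] tube [0.52157036 0.14653759] pip [0.53523577 0.23479101] pip by mirror [0.54207379 0.23829656]
pip scene button top [0.537746   0.23560005] hub scene [ 0.63251976 -0.17112915]
```

```bash
cat >> h.py <<'E'
def plan(p,M,n):
    """rows (tool axes) from the measured pose to position p, orientation matrix M"""
    s=telemetry.read_state(); p0=np.array(s['tool_pos']); R0=R.from_rotvec(s['orientation'])
    w=(R0.inv()*R.from_matrix(M)).as_rotvec(); print('total turn',w.round(3),'shift',(np.array(p)-p0).round(4))
    for i in range(n):
        Ri=R0*R.from_rotvec(w*i/n)
        print(np.r_[Ri.inv().apply((np.array(p)-p0)/n),w/n].round(3).tolist())
def down(yang):  # tool x down, tool y at world angle yang
    y=np.array([np.cos(yang),np.sin(yang),0]); x=np.array([0,0,-1.]); return np.c_[x,y,np.cross(x,y)]
def st():
    s=telemetry.read_state(); M=R.from_rotvec(s['orientation']).as_matrix()
    print('t',round(s['t'],2),'p',np.round(s['tool_pos'],4),'yang',np.round(np.arctan2(M[1,1],M[0,1]),3),'x',M[:,0].round(3),'F',np.round(s['force'],2),'T',np.round(s['wrist_torque'],2),'open',round(s['opening'],4))
E
python3 -c "
from h import *
plan([0.613,-0.258,0.25],down(np.pi/2-0.05),13)"
```

```text
total turn [-1.238e+00 -1.000e-03 -1.000e-03] shift [0.4457 0.3177 0.0153]
[-0.001, 0.04, -0.014, -0.095, -0.0, -0.0]
[-0.001, 0.041, -0.01, -0.095, -0.0, -0.0]
[-0.001, 0.042, -0.006, -0.095, -0.0, -0.0]
[-0.001, 0.042, -0.002, -0.095, -0.0, -0.0]
[-0.001, 0.042, 0.002, -0.095, -0.0, -0.0]
[-0.001, 0.042, 0.006, -0.095, -0.0, -0.0]
[-0.001, 0.041, 0.01, -0.095, -0.0, -0.0]
[-0.001, 0.04, 0.014, -0.095, -0.0, -0.0]
[-0.001, 0.038, 0.017, -0.095, -0.0, -0.0]
[-0.001, 0.037, 0.021, -0.095, -0.0, -0.0]
[-0.001, 0.034, 0.024, -0.095, -0.0, -0.0]
[-0.001, 0.032, 0.027, -0.095, -0.0, -0.0]
[-0.001, 0.029, 0.03, -0.095, -0.0, -0.0]
```

```bash
python3 -m inch '[[[-0.015,0,0,0,0,0,0],[0,0.04,-0.014,-0.095,0,0,0],[0,0.041,-0.01,-0.095,0,0,0],[0,0.042,-0.006,-0.095,0,0,0],[0,0.042,-0.002,-0.095,0,0,0],[0,0.042,0.002,-0.095,0,0,0],[0,0.042,0.006,-0.095,0,0,0],[0,0.041,0.01,-0.095,0,0,0],[0,0.04,0.014,-0.095,0,0,0],[0,0.038,0.017,-0.095,0,0,0],[0,0.037,0.021,-0.095,0,0,0],[0,0.034,0.024,-0.095,0,0,0],[0,0.032,0.027,-0.095,0,0,0],[0,0.029,0.030,-0.095,0,0,0],[0,0,0,0,0,0,0]]]'
python3 -c "
from h import *
st();plan([0.613,-0.258,0.25],down(np.pi/2-0.05),2)
c=cam('wrist');cv2.imwrite('pics/w1.png',c['frame']);import pickle;pickle.dump(c,open('w1.pkl','wb'))
print(proj(c,[[.6178,-.1795,.194],[.5771,-.2263,.192],[.6178,-.1795,.012]]))"
```

```text
t: 1.6
tool_pos: [0.6243, -0.2384, 0.2648]
orientation: [0.002, 1.565, -0.007]
force: [-0.2, -0.1, -0.5]
opening: 0.0007
t 1.6 p [ 0.6243 -0.2384  0.2648] yang 1.565 x [ 0.006 -0.003 -1.   ] F [-0.18 -0.14 -0.53] T [-0.05 -0.09  0.  ] open 0.0007
total turn [0.044 0.006 0.003] shift [-0.0113 -0.0196 -0.0148]
[0.007, -0.01, -0.006, 0.022, 0.003, 0.001]
[0.007, -0.01, -0.005, 0.022, 0.003, 0.001]
[[313.82264991 141.49141247]
 [263.19873569 202.25492518]
 [317.63172259 134.41217659]]
```

View pics/w1.png

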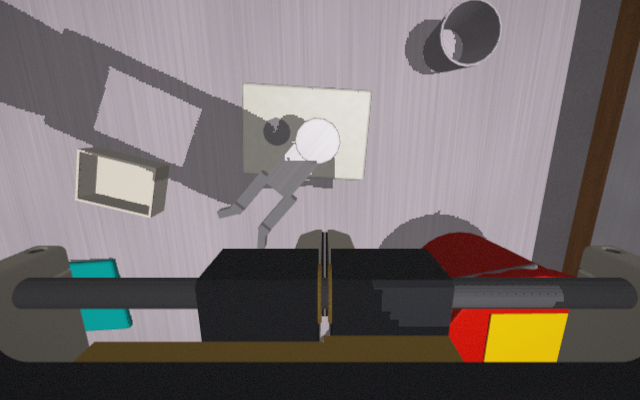

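The wrist view shows the hub disc centred at (318,141), with prong ends at about (228,213) and (262,240). The slot back is near (272,183), and the fingertips are at (325,240).

```bash
python3 -c "
from h import *
import pickle
c=pickle.load(open('w1.pkl','rb'));o,d=ray(c,320,200);print(o,d,c['fx'])
hub=atz(c,318,141,.194);print('hub',hub)
m=(atz(c,224,213,.192)+atz(c,262,246,.192))/2;v=m-hub;print(v,np.linalg.norm(v),np.arctan2(-v[1],-v[0]))
co=np.array([atz(c,*p,.012)[:2] for p in [(245,84),(371,92),(363,180),(243,172)]]);print(co.round(4))
p=np.array([.6243,-.2384,.2648]);
for dz in(-.017,0,.04,.065):
  print(dz,proj(c,[p+[x,y,dz] for x in(-.0175,.0175) for y in (-.0075,.0075)]).round(0).tolist())
"
```

```text
[ 0.62417656 -0.16824339  0.41393022] [-0.00991877 -0.24708593 -0.96908187] 290.611294996082
hub [ 0.62090215 -0.17916375  0.194     ]
[-0.06123525 -0.06998224 -0.002     ] 0.0930122060068608 0.8519599091295984
[[ 0.5249 -0.1155]
 [ 0.6879 -0.1262]
 [ 0.6807 -0.2423]
 [ 0.5135 -0.2297]]
-0.017 [[295.0, 255.0], [295.0, 233.0], [352.0, 255.0], [352.0, 232.0]]
0 [[293.0, 268.0], [292.0, 244.0], [355.0, 268.0], [355.0, 243.0]]
0.04 [[283.0, 312.0], [282.0, 281.0], [365.0, 312.0], [366.0, 280.0]]
0.065 [[274.0, 357.0], [272.0, 320.0], [375.0, 356.0], [376.0, 319.0]]
```

```bash
python3 -m inch '[[[0,-0.01,-0.005,0.022,0,0,0],[0,-0.01,-0.006,0.022,0,0,0],[0.03,0,0,0,0.003,0.002,0],[0.03,0,0,0,0.003,0,0],[0.014,0,0,0,0,0,0],[0,0,0,0,0,0,0]]]'
python3 -c "
from h import *
st();plan([0.580,-0.225,0.191],down(np.pi/2-0.05),8)"
```

```text
t: 2.25
tool_pos: [0.6059, -0.2712, 0.1941]
orientation: [0.053, 1.567, -0.063]
force: [0.3, 0.9, 0.5]
opening: 0.0003
t 2.25 p [ 0.6059 -0.2712  0.1941] yang 1.497 x [ 0.003 -0.007 -1.   ] F [0.3  0.92 0.53] T [-0.03 -0.03  0.02] open 0.0003
total turn [-0.024  0.003  0.006] shift [-0.0259  0.0462 -0.0031]
[0.0, 0.006, -0.004, -0.003, 0.0, 0.001]
[0.0, 0.006, -0.004, -0.003, 0.0, 0.001]
[0.0, 0.006, -0.004, -0.003, 0.0, 0.001]
[0.0, 0.006, -0.004, -0.003, 0.0, 0.001]
[0.0, 0.006, -0.004, -0.003, 0.0, 0.001]
[0.0, 0.006, -0.004, -0.003, 0.0, 0.001]
[0.0, 0.006, -0.004, -0.003, 0.0, 0.001]
[0.0, 0.006, -0.004, -0.003, 0.0, 0.001]
```

```bash
python3 -m inch '[[[0,0.006,-0.004,0,0,0,0],[0,0.006,-0.004,0,0,0,0],[0,0.006,-0.004,0,0,0,0],[0,0.006,-0.004,0,0,0,0],[0,0.006,-0.004,0,0,0,0],[0,0,0,0,0,0,0]]]'; python3 -c "
from h import *
st()"
python3 -m inch '[[[0,0.006,-0.005,0,0,0,0],[0,0.006,-0.005,0,0,0,0],[0,0.006,-0.005,0,0,0,0],[0,0,0,0,0,0,0]]]';  python3 -c "
from h import *
st()"
```

```text
t: 2.85
tool_pos: [0.5878, -0.2407, 0.2007]
orientation: [0.051, 1.559, -0.07]
force: [0.3, -0.8, -0.1]
opening: 0.0004
t 2.85 p [ 0.5878 -0.2407  0.2007] yang 1.493 x [ 0.01  -0.013 -1.   ] F [ 0.28 -0.81 -0.08] T [-0.12 -0.06 -0.03] open 0.0004
t: 3.25
tool_pos: [0.5733, -0.2203, 0.2012]
orientation: [0.05, 1.558, -0.071]
force: [-0.1, -1.6, 1.1]
opening: 0.0009
t 3.25 p [ 0.5733 -0.2203  0.2012] yang 1.493 x [ 0.011 -0.014 -1.   ] F [-0.12 -1.64  1.07] T [-0.25  0.04  0.02] open 0.0009
```

```bash
python3 -m inch '[[[0.003,0.003,-0.003,0,0,0,0],[0.003,0.003,-0.003,0,0,0,0],[0.003,0.002,-0.003,0,0,0,0],[0.002,0.002,0,0,0,0,0]]]'; python3 -c "
from h import *
st()"
python3 -m inch '[[[0.002,0.002,0,0,0,0,0],[0.001,0.002,0,0,0,0,0]]]';  python3 -c "
from h import *
st()"
```

```text
t: 3.65
tool_pos: [0.5651, -0.2087, 0.1897]
orientation: [0.05, 1.557, -0.071]
force: [-0.1, -1.8, 1.3]
opening: 0.0005
t 3.65 p [ 0.5651 -0.2087  0.1897] yang 1.494 x [ 0.013 -0.014 -1.   ] F [-0.12 -1.81  1.27] T [-0.44  0.02  0.04] open 0.0005
t: 3.85
tool_pos: [0.5653, -0.2074, 0.1877]
orientation: [0.046, 1.556, -0.076]
force: [-2.9, -11.1, 8.3]
opening: 0.0005
t 3.85 p [ 0.5653 -0.2074  0.1877] yang 1.493 x [ 0.013 -0.02  -1.   ] F [ -2.9  -11.09   8.25] T [-1.98  0.67  0.11] open 0.0005
```

```bash
python3 -m inch '[[[-0.002,0.001,0,0,0,0,0]]]'; python3 -m inch '[[[-0.001,0.001,0,0,0,0,0]]]'; python3 -c "
from h import *
st()"
```

```text
t: 3.95
tool_pos: [0.5654, -0.2077, 0.1898]
orientation: [0.045, 1.555, -0.078]
force: [1.8, -5.3, -3.1]
opening: 0.0002
t: 4.05
tool_pos: [0.5653, -0.2076, 0.1902]
orientation: [0.044, 1.555, -0.08]
force: [1.7, -6.6, -6.1]
opening: -0.0
t 4.05 p [ 0.5653 -0.2076  0.1902] yang 1.491 x [ 0.014 -0.023 -1.   ] F [ 1.65 -6.56 -6.13] T [-1.25 -0.41  0.08] open -0.0
```

```bash
python3 -m inch '[[[0,0.0015,0,0,0,0,0]]]'|sed -n '2p;4p'; python3 -m inch '[[[0,0.002,0,0,0,0,0]]]'|sed -n '2p;4p'; python3 -m inch '[[[0,0.002,0,0,0,0,0],[0,0.002,0,0,0,0,0]]]'|sed -n '2p;4p'; python3 -c "
from h import *
st()"
```

```text
tool_pos: [0.5652, -0.2075, 0.1896]
force: [0.4, -9.5, -0.9]
tool_pos: [0.5652, -0.2074, 0.1893]
force: [-0.2, -10.4, 1.5]
tool_pos: [0.5652, -0.2074, 0.1894]
force: [-1.1, -9.9, 1.6]
t 4.45 p [ 0.5652 -0.2074  0.1894] yang 1.487 x [ 0.012 -0.035 -0.999] F [-1.08 -9.89  1.57] T [-1.78  0.1   0.15] open 0.0007
```

```bash
python3 -m inch '[[[0,0.002,0,0,0,0,0],[0,0.002,0,0,0,0,0],[0,0.002,0,0,0,0,0]]]'|sed -n '4p'; python3 -m inch '[[[0,-0.01,0,0,0,0,0],[0,-0.02,0,0,0,0,0],[0,-0.02,0,0,0.0,0.03,0],[-0.03,-0.02,0,0,0,0,0],[-0.04,0,0,0,0,0,0],[-0.02,-0.02,0,0,0,0,0],[0,-0.02,0,0,0,0,0],[0,0,0,0,0,0,0]]]'; python3 -c "
from h import *
st()
import pickle
c=cam('wrist');pickle.dump(c,open('w2.pkl','wb'));t=cam('top');pickle.dump(t,open('t2.pkl','wb'))
a=cv2.resize(c['frame'],(640,400));b=cv2.resize(t['frame'][130:205,355:455],None,fx=6,fy=6,interpolation=cv2.INTER_CUBIC)
h=proj(c,[[.6195,-.1793,.194],[.5615,-.179,.192]]);print(h)
u,v=np.round(h.mean(0)).astype(int);u=int(np.clip(u-65,0,510));v=int(np.clip(v-75,0,250));print('crop',u,v)
cv2.imwrite('pics/2.png',np.hstack([cv2.resize(c['frame'][v:v+150,u:u+130],None,fx=3,fy=3,interpolation=cv2.INTER_CUBIC),b[:450,:400]]))"
```

```text
force: [-0.9, -10.5, 1.6]
t: 5.55
tool_pos: [0.5517, -0.318, 0.2771]
orientation: [0.064, 1.564, -0.067]
force: [-0.3, 0.8, -0.8]
opening: 0.0001
t 5.55 p [ 0.5517 -0.318   0.2771] yang 1.487 x [ 0.005 -0.002 -1.   ] F [-0.32  0.77 -0.76] T [-0.04 -0.1  -0.06] open 0.0001
[[401.77329743  18.69227374]
 [320.39419262  26.62835847]]
crop 296 0
```

View pics/2.png

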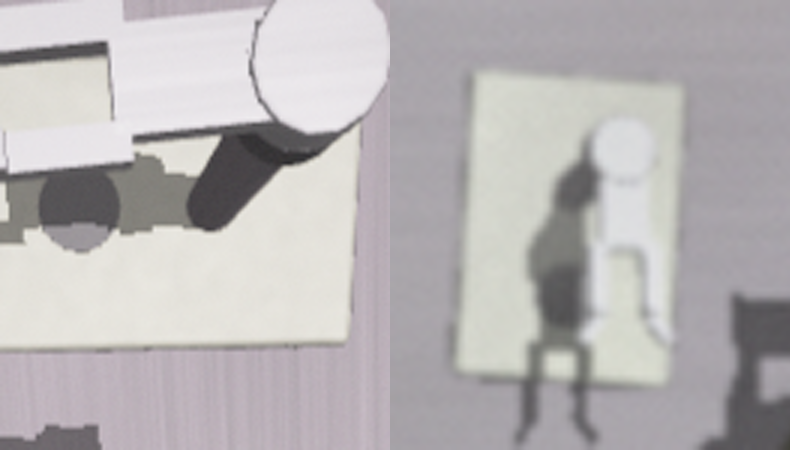

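The hook now points to the front. In the wrist crop the hub centre is at (320,55) and the slot back's corners at (108,41) and (112,122). In the top crop the hub is at (624,148), the slot back at (627,247) and the prong ends at (592,333) and (662,340).

```bash
python3 -c "
from h import *
import pickle
w=pickle.load(open('w2.pkl','rb'));t=pickle.load(open('t2.pkl','rb'))
W=lambda x,y,z:atz(w,296+x/3-.33,y/3-.33,z)[:2]
T=lambda x,y,z:atz(t,355+(x-390)/6-.4,130+y/6-.4,z)[:2]
for n,h,pts in [('w',W(320,55,.194),[W(108,41,.192),W(112,122,.192)]),('t',T(624,148,.194),[T(627,247,.192)]),('t2',T(624,148,.194),[T(592,333,.192),T(662,340,.192)])]:
  m=np.mean(pts,0);v=h-m;a=np.arctan2(v[1],v[0]);print(n,'hub',h.round(4),'m',m.round(4),'r',np.linalg.norm(v).round(4),'yaw',a.round(3),'seat',(h-.058*np.array([np.cos(a),np.sin(a)])).round(4))
  if len(pts)==2:print(np.linalg.norm(pts[0]-pts[1]))
"
```

```text
w hub [ 0.6199 -0.1789] m [ 0.5701 -0.1799] r 0.0499 yaw 0.021 seat [ 0.5619 -0.1801]
0.017391984645480335
t hub [ 0.6184 -0.1803] m [ 0.5698 -0.1819] r 0.0487 yaw 0.032 seat [ 0.5605 -0.1822]
t2 hub [ 0.6184 -0.1803] m [ 0.5257 -0.1817] r 0.0927 yaw 0.015 seat [ 0.5605 -0.1811]
0.03460543928906222
```

```bash
python3 -c "
from h import *
print(telemetry.read_state()['q'])
plan([0.537,0.225,0.305],down(np.pi),15)"
```

```text
[-0.60167121  0.21042994  1.32528928  0.0021101   1.60178666 -0.51910065]
total turn [-1.653  0.003  0.004] shift [-0.0149  0.5409  0.0285]
[-0.002, 0.036, -0.004, -0.11, 0.0, 0.0]
[-0.002, 0.036, 0.0, -0.11, 0.0, 0.0]
[-0.002, 0.036, 0.004, -0.11, 0.0, 0.0]
[-0.002, 0.035, 0.008, -0.11, 0.0, 0.0]
[-0.002, 0.034, 0.012, -0.11, 0.0, 0.0]
[-0.002, 0.033, 0.015, -0.11, 0.0, 0.0]
[-0.002, 0.031, 0.019, -0.11, 0.0, 0.0]
[-0.002, 0.028, 0.022, -0.11, 0.0, 0.0]
[-0.002, 0.026, 0.025, -0.11, 0.0, 0.0]
[-0.002, 0.023, 0.028, -0.11, 0.0, 0.0]
[-0.002, 0.02, 0.03, -0.11, 0.0, 0.0]
[-0.002, 0.016, 0.032, -0.11, 0.0, 0.0]
[-0.002, 0.013, 0.034, -0.11, 0.0, 0.0]
[-0.002, 0.009, 0.035, -0.11, 0.0, 0.0]
[-0.002, 0.005, 0.036, -0.11, 0.0, 0.0]
```

```bash
python3 -m inch '[[[-0.025,0,0,0,0,0,0],[0,0.036,-0.004,-0.11,0,0,0],[0,0.036,0,-0.11,0,0,0],[0,0.036,0.004,-0.11,0,0,0],[0,0.035,0.008,-0.11,0,0,0],[0,0.034,0.012,-0.11,0,0,0],[0,0.033,0.015,-0.11,0,0,0],[0,0.031,0.019,-0.11,0,0,0.7],[0,0.028,0.022,-0.11,0,0,0.7],[0,0.026,0.025,-0.11,0,0,0.7],[0,0.023,0.028,-0.11,0,0,0.7],[0,0.02,0.03,-0.11,0,0,0.7],[0,0.016,0.032,-0.11,0,0,0.7],[0,0.013,0.034,-0.11,0,0,0.7],[0,0.009,0.035,-0.11,0,0,0.7],[0,0.005,0.036,-0.11,0,0,0.7],[0,0,0,0,0,0,0.7],[0,0,0,0,0,0,0.7]]]'; python3 -c "
from h import *
import pickle
st();plan([0.537,0.236,0.285],down(np.pi),3)
c=cam('wrist');pickle.dump(c,open('w3.pkl','wb'));cv2.imwrite('pics/w3.png',c['frame'])
print(proj(c,[[.537,.236,.243]]))"
```

```text
t: 7.45
tool_pos: [0.4998, 0.2609, 0.2733]
orientation: [-1.235, 1.191, 1.307]
force: [-0.4, 0.0, -0.9]
opening: 0.0651
t 7.45 p [0.4998 0.2609 0.2733] yang -3.062 x [-0.044  0.014 -0.999] F [-0.41  0.05 -0.86] T [ 0.03 -0.15  0.01] open 0.0651
total turn [ 0.079  0.016 -0.043] shift [ 0.0372 -0.0249  0.0117]
[-0.005, -0.012, -0.009, 0.026, 0.005, -0.014]
[-0.004, -0.012, -0.009, 0.026, 0.005, -0.014]
[-0.004, -0.012, -0.009, 0.026, 0.005, -0.014]
[[282.29411193 285.9045558 ]]
```

View pics/w3.png

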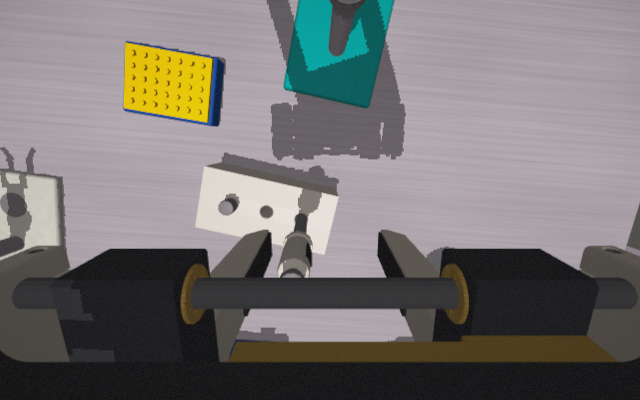

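The wrist view shows the pipette's shaft entering the rack near (302,222) and its collar near (293,264), between the open fingers. The middle hole is at (266,211) and the tube cap at about (228,205).

```bash
python3 -c "
from h import *
import pickle
c=pickle.load(open('w3.pkl','rb'))
h=atz(c,266,211.5,.065);print('hole',h,'tube',atz(c,229,204,.088))
print('collar',atz(c,293,264,.163))
u=np.array([-.23,-1]);print('shaft@.105', atz(c,301,228,.085))
for p in ([.537,.236],[.540,.236],[.5352,.2348]): print(p,proj(c,[[*p,z] for z in (.065,.11,.16,.168,.225)]).round(0).tolist())
"
```

```text
hole [0.53218036 0.19293276 0.065     ] tube [0.52024672 0.15300536 0.088     ]
collar [0.55679544 0.23733185 0.163     ]
shaft@.105 [0.54451537 0.23950097 0.085     ]
[0.537, 0.236] [[300.0, 218.0], [297.0, 228.0], [293.0, 243.0], [292.0, 246.0], [285.0, 274.0]]
[0.54, 0.236] [[299.0, 220.0], [297.0, 231.0], [293.0, 246.0], [292.0, 249.0], [285.0, 278.0]]
[0.5352, 0.2348] [[299.0, 216.0], [296.0, 226.0], [292.0, 242.0], [291.0, 245.0], [284.0, 272.0]]
```

```bash
python3 -m inch '[[[-0.006,-0.012,-0.009,0.026,0.005,-0.014,0.7],[-0.006,-0.012,-0.009,0.026,0.005,-0.014,0.7],[-0.004,-0.012,-0.009,0.026,0.005,-0.014,0.7],[0,0,0,0,0,0,0.7],[0,0,0,0,0,0,0.7]]]' >/dev/null; python3 -c "
from h import *
import pickle
st();plan([0.5375,0.2365,0.285],down(np.pi),1)
c=cam('wrist');pickle.dump(c,open('w3.pkl','wb'));cv2.imwrite('pics/w4.png',cv2.resize(c['frame'][180:330,220:420],None,fx=4,fy=4,interpolation=cv2.INTER_CUBIC))
print(((proj(c,[[.5375,.2365,z] for z in (.065,.16,.168,.225,.243)])-[220,180])*4).round(0).tolist())"
```

```text
t 8.0 p [0.5422 0.2283 0.2888] yang 3.126 x [ 0.002 -0.002 -1.   ] F [0.69 0.04 0.49] T [ 0.04 -0.18  0.01] open 0.0652
total turn [-0.016 -0.002  0.002] shift [-0.0047  0.0082 -0.0038]
[0.004, 0.005, 0.008, -0.016, -0.002, 0.002]
[[442.0, -11.0], [449.0, 55.0], [450.0, 62.0], [458.0, 131.0], [461.0, 161.0]]
```

View pics/w4.png

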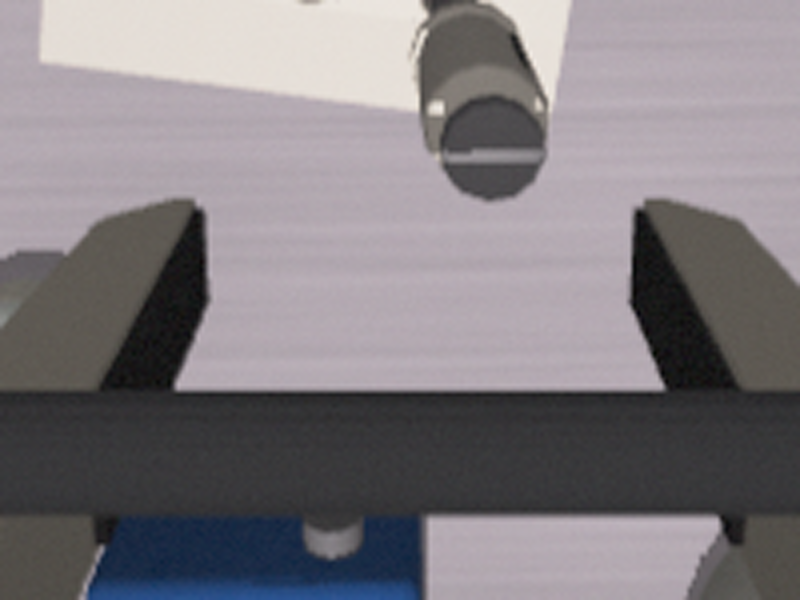

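The crop shows the button top as a disc centred at (494,147), between the fingers and somewhat right of the middle.

```bash
python3 -c "
from h import *
import pickle
c=pickle.load(open('w3.pkl','rb'))
p=atz(c,220+494/4-.4,180+147/4-.4,.243);print(p)
p=[*p[:2],.285];print(proj(c,[[*p[:2],.243]]))
plan([p[0],p[1],.285],down(np.pi),1)"
```

```text
[0.5347062  0.24202964 0.243     ]
[[343.1  216.35]]
total turn [-0.016 -0.002  0.003] shift [-0.0074  0.0136 -0.0039]
[0.004, 0.008, 0.014, -0.016, -0.002, 0.003]
```

```bash
python3 -m inch '[[[0.003,0.006,0.0105,-0.016,0,0.003,0.7],[0,0,0,0,0,0,0.7],[0,0,0,0,0,0,0.7]]]' >/dev/null; python3 -c "
from h import *
st();plan([0.536,0.239,0.198],down(np.pi),3)
c=cam('wrist')
cv2.imwrite('pics/w5.png',c['frame'])
g=c['frame'][200:235,300:390].min(axis=2)
m=(g<75).astype(np.uint8);n,l,s,ce=cv2.connectedComponentsWithStats(m);print(s.tolist(),(ce+[300,200]).round(1).tolist())
for i in range(1,n):
  if s[i,4]>100: print(atz(c,*(ce[i]+[300,200]),.243))"
```

```text
t 8.35 p [0.5352 0.2402 0.2853] yang -3.139 x [-0.002 -0.002 -1.   ] F [-0.56 -0.49  0.56] T [ 0.04 -0.17  0.01] open 0.0649
total turn [ 0.002 -0.002 -0.002] shift [ 0.0008 -0.0012 -0.0873]
[0.029, -0.0, -0.0, 0.001, -0.001, -0.001]
[0.029, -0.0, -0.0, 0.001, -0.001, -0.001]
[0.029, -0.0, -0.0, 0.001, -0.001, -0.001]
[[0, 0, 90, 35, 2928], [35, 0, 6, 14, 33], [14, 15, 25, 19, 175], [19, 25, 1, 1, 1], [27, 24, 1, 1, 1], [15, 33, 1, 1, 1], [79, 32, 4, 3, 11]] [[345.6, 216.6], [337.3, 205.3], [326.2, 225.4], [319.0, 225.0], [327.0, 224.0], [315.0, 233.0], [380.4, 233.1]]
[0.53288447 0.24184106 0.243     ]
```

```bash
python3 -m inch '[[[0.03,0,0,0,0,0,0.7],[0.03,0,0,0,0,0,0.7],[0.02,0,0,0,0,0,0.7],[0.006,0,0,0,0,0,0.7],[0,0,0,0,0,0,0.7]]]' ; python3 -m inch '[[[0,0,0,0,0,0,0.4],[0,0,0,0,0,0,0.2],[0,0,0,0,0,0,0.2],[0,0,0,0,0,0,0.2],[0,0,0,0,0,0,0.2]]]' 6;python3 -c "
from h import *
st()"
```

```text
t: 8.9
tool_pos: [0.5349, 0.2418, 0.1981]
orientation: [-1.214, 1.206, 1.212]
force: [-0.3, 0.2, -0.1]
opening: 0.0649
t: 9.4
tool_pos: [0.5371, 0.2427, 0.2033]
orientation: [-1.215, 1.2, 1.208]
force: [0.4, -0.2, -1.0]
opening: 0.0294
t 9.4 p [0.5371 0.2427 0.2033] yang -3.136 x [ 0.007  0.002 -1.   ] F [ 0.4  -0.24 -1.  ] T [ 0.06 -0.15  0.03] open 0.0294
```

```bash
python3 -m inch '[[[0.005,0,0,0,0,0,0.2],[0,0,0,0,0,0,0.2]]]' 6;python3 -m inch '[[[0,0,0,0,0,0,0.1],[0,0,0,0,0,0,0.1]]]' 6 ;python3 -c "
from h import *
st()"
```

```text
t: 9.6
tool_pos: [0.5385, 0.2427, 0.2002]
orientation: [-1.217, 1.197, 1.206]
force: [-0.2, -1.4, -2.6]
opening: 0.0261
t: 9.8
tool_pos: [0.5384, 0.2422, 0.1998]
orientation: [-1.217, 1.198, 1.205]
force: [0.4, -1.2, 1.3]
opening: 0.0251
t 9.8 p [0.5384 0.2422 0.1998] yang -3.137 x [ 0.011  0.001 -1.   ] F [ 0.38 -1.18  1.27] T [-0.21 -0.14 -0.03] open 0.0251
```

```bash
python3 -m inch '[[[0,0,-0.001,0,0,0,0.1],[0,0,0,0,0,0,0.1]]]' 20|sed -n '2p;4,5p';python3 -m inch '[[[-0.01,0,0,0,0,0,0.1],[-0.02,0,0,0,0,0,0.1],[-0.025,0,0,0,0,0,0.1],[-0.025,0,0,0,0,0,0.1],[-0.02,0,0,0,0,0,0.1],[-0.01,0,0,0,0,0,0.1],[0,0,0,0,0,0,0.1]]]' ;python3 -c "
from h import *
st()"
```

```text
tool_pos: [0.5384, 0.2408, 0.1998]
force: [0.4, -0.9, 1.0]
opening: 0.0248
t: 10.7
tool_pos: [0.5356, 0.2414, 0.3137]
orientation: [-1.215, 1.201, 1.21]
force: [-0.2, -0.7, -2.2]
opening: 0.0249
t 10.7 p [0.5356 0.2414 0.3137] yang -3.136 x [ 0.006  0.002 -1.   ] F [-0.23 -0.75 -2.21] T [ 0.1  -0.11 -0.02] open 0.0249
```

```bash
python3 -m inch '[[[0,0.003,-0.02,0,0,0,0.1],[0,0.006,-0.035,0,0,0,0.1],[0,0.006,-0.04,0,0,0,0.1],[0,0.006,-0.04,0,0,0,0.1],[0,0.006,-0.04,0,0,0,0.1],[0,0.006,-0.04,0,0,0,0.1],[0,0.006,-0.04,0,0,0,0.1],[0,0.006,-0.04,0,0,0,0.1],[0,0.006,-0.035,0,0,0,0.1],[0,0.003,-0.025,0,0,0,0.1],[0,0,-0.01,0,0,0,0.1],[0,0,0,0,0,0,0.1],[0,0,0,0,0,0,0.1]]]' ;python3 -c "
from h import *
st();plan([0.48,-0.1805,0.275],down(np.pi),4)"
```

```text
t: 12.0
tool_pos: [0.4767, -0.1333, 0.2962]
orientation: [-1.204, 1.208, 1.229]
force: [-1.0, 0.7, -1.3]
opening: 0.0246
t 12.0 p [ 0.4767 -0.1333  0.2962] yang -3.132 x [-0.013  0.008 -1.   ] F [-1.01  0.68 -1.27] T [ 0.05 -0.16 -0.02] open 0.0246
total turn [ 0.009  0.008 -0.013] shift [ 0.0033 -0.0472 -0.0212]
[0.005, -0.001, -0.012, 0.002, 0.002, -0.003]
[0.005, -0.001, -0.012, 0.002, 0.002, -0.003]
[0.005, -0.001, -0.012, 0.002, 0.002, -0.003]
[0.005, -0.001, -0.012, 0.002, 0.002, -0.003]
```

```bash
python3 -m inch '[[[0.006,0,-0.013,0.002,0.002,-0.004,0.1],[0.008,0,-0.015,0.002,0.002,-0.004,0.1],[0.008,0,-0.012,0.002,0.002,-0.004,0.1],[0.006,0,-0.005,0.002,0.002,0,0.1],[0,0,0,0,0,0,0.1]]]' ;python3 -c "
from h import *
import pickle
st();plan([0.48,-0.1805,0.25],down(np.pi),1)
p=np.array(telemetry.read_state()['tool_pos'])
s=cam('scene');w=cam('wrist');t=cam('top');pickle.dump((s,w,t),open('c3.pkl','wb'))
f=lambda im,x,y,ww,h,k:cv2.resize(im[y:y+h,x:x+ww],None,fx=k,fy=k,interpolation=cv2.INTER_CUBIC)
print('coll,tip,seat,hub',proj(s,[p-[0,0,.04],p-[0,0,.19],[.561,-.1805,.192],[.6192,-.1795,.194]]).round(1).tolist())
print(proj(w,[p-[0,0,.04],p-[0,0,.03],[.561,-.1805,.192]]).round(1).tolist())
cv2.imwrite('pics/c3.png',np.vstack([f(s['frame'],190,120,200,75,4),f(w['frame'],220,150,200,75,4)]))"
```

```text
t: 12.5
tool_pos: [0.4774, -0.1787, 0.2641]
orientation: [-1.212, 1.206, 1.214]
force: [-0.4, -0.3, -2.1]
opening: 0.025
t 12.5 p [ 0.4774 -0.1787  0.2641] yang -3.136 x [-0.001  0.001 -1.   ] F [-0.38 -0.29 -2.09] T [ 0.03 -0.17  0.01] open 0.025
total turn [ 0.006  0.001 -0.001] shift [ 0.0026 -0.0018 -0.0141]
[0.014, -0.003, -0.002, 0.006, 0.001, -0.001]
coll,tip,seat,hub [[261.4, 148.0], [263.9, 189.7], [248.6, 169.6], [239.0, 178.4]]
[[323.3, 229.3], [323.3, 234.5], [321.0, 307.4]]
```

View pics/c3.png

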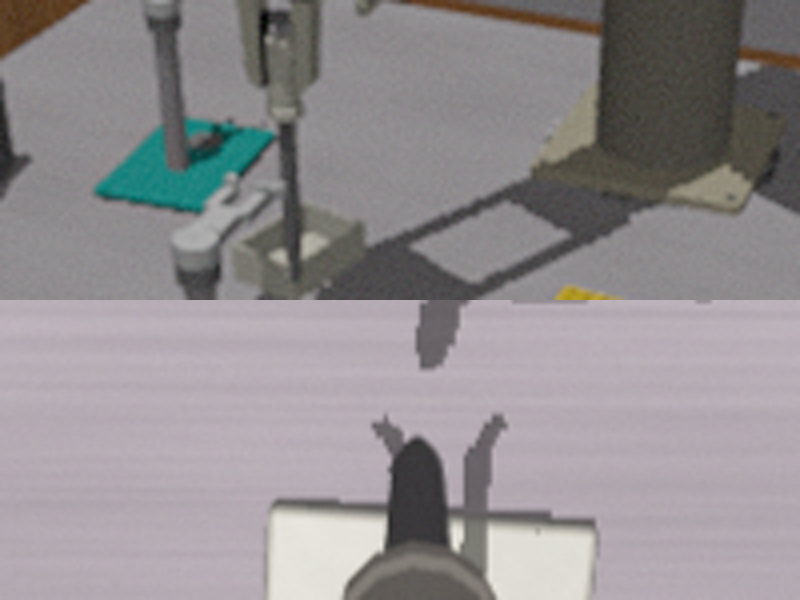

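The scene crop shows the collar at (285,115) and the tip at (296,283), both within about 1 px of prediction. The hook's mouth faces the pipette, and the wrist crop shows the shaft upright near column 418. Next I lower to slot height and enter.

```bash
python3 -m inch '[[[0.007,0,-0.001,0.003,0,0,0.1],[0.006,0,-0.001,0.003,0,0,0.1],[0,0,0,0,0,0,0.1],[0,0,0,0,0,0,0.1]]]' >/dev/null;python3 -c "
from h import *
st();plan([0.515,-0.1805,0.249],down(np.pi),4)"
```

```text
t 13.05 p [ 0.4787 -0.1796  0.2526] yang -3.14 x [ 0.003 -0.    -1.   ] F [ 0.95 -0.46 -1.62] T [ 0.06 -0.19 -0.04] open 0.0244
total turn [ 0.001 -0.     0.003] shift [ 0.0363 -0.0009 -0.0036]
[0.001, -0.009, -0.0, 0.0, -0.0, 0.001]
[0.001, -0.009, -0.0, 0.0, -0.0, 0.001]
[0.001, -0.009, -0.0, 0.0, -0.0, 0.001]
[0.001, -0.009, -0.0, 0.0, -0.0, 0.001]
```

```bash
python3 -m inch '[[[0.001,-0.008,-0.001,0,0,0.003,0.1],[0.001,-0.008,0,0,0,0,0.1],[0.001,-0.008,0,0,0,0,0.1],[0.001,-0.006,0,0,0,0,0.1],[0,0,0,0,0,0,0.1]]]' >/dev/null;python3 -c "
from h import *
st();plan([0.56,-0.1805,0.247],down(np.pi),6)"
```

```text
t 13.55 p [ 0.5122 -0.1805  0.2487] yang -3.14 x [ 0.001 -0.    -1.   ] F [ 0.42 -0.82 -1.47] T [ 0.09 -0.19 -0.02] open 0.0247
total turn [ 0.002 -0.     0.001] shift [ 0.0478 -0.     -0.0017]
[0.0, -0.008, -0.0, 0.0, -0.0, 0.0]
[0.0, -0.008, -0.0, 0.0, -0.0, 0.0]
[0.0, -0.008, -0.0, 0.0, -0.0, 0.0]
[0.0, -0.008, -0.0, 0.0, -0.0, 0.0]
[0.0, -0.008, -0.0, 0.0, -0.0, 0.0]
[0.0, -0.008, -0.0, 0.0, -0.0, 0.0]
```

```bash
for i in 1 2 3; do python3 -m inch '[[[0,-0.006,0,0,0,0,0.1],[0,-0.006,0,0,0,0,0.1]]]' | sed -n '2,4p'; done;python3 -c "
from h import *
st();plan([0.56,-0.1805,0.245],down(np.pi),1)"
```

```text
tool_pos: [0.5247, -0.1804, 0.2486]
orientation: [-1.211, 1.208, 1.21]
force: [-0.2, -0.3, -1.3]
tool_pos: [0.5378, -0.1804, 0.2487]
orientation: [-1.211, 1.208, 1.21]
force: [-0.5, 0.1, -1.5]
tool_pos: [0.551, -0.1804, 0.2488]
orientation: [-1.211, 1.208, 1.21]
force: [0.2, 0.3, -2.0]
t 14.15 p [ 0.551  -0.1804  0.2488] yang -3.14 x [ 0.001 -0.    -1.   ] F [ 0.15  0.28 -2.03] T [ 0.09 -0.15 -0.01] open 0.0246
total turn [ 0.001 -0.     0.001] shift [ 0.009  -0.0001 -0.0038]
[0.004, -0.009, -0.0, 0.001, -0.0, 0.001]
```

No contact so far, so the shaft is clear in the slot. I continue to x ≈ 0.560 and look.

```bash
python3 -m inch '[[[0.001,-0.004,0,0,0,0,0.1],[0.001,-0.003,0,0,0,0,0.1],[0,0,0,0,0,0,0.1]]]' | sed -n '2,4p'; python3 -c "
from h import *
st()
p=np.array(telemetry.read_state()['tool_pos'])
s=cam('scene');w=cam('wrist')
f=lambda im,x,y,ww,h,k:cv2.resize(im[y:y+h,x:x+ww],None,fx=k,fy=k,interpolation=cv2.INTER_CUBIC)
o=lambda c,x,y,k,P:((proj(c,P)-[x,y])*k).round(0).tolist()
P=[p-[0,0,.04],p-[0,0,.19],[.561,-.1805,.192],[.6192,-.1795,.194],[.5397,-.1675,.198],[.5397,-.194,.198]]
print(o(s,210,130,8,P));print(o(w,220,190,4,P))
cv2.imwrite('pics/c4.png',np.vstack([f(s['frame'],205,135,100,40,8),f(w['frame'],220,160,200,70,4)]))"
```

```text
tool_pos: [0.5593, -0.1803, 0.2464]
orientation: [-1.211, 1.208, 1.21]
force: [-0.7, -0.2, -1.7]
t 14.45 p [ 0.5593 -0.1803  0.2464] yang -3.14 x [ 0. -0. -1.] F [-0.7  -0.24 -1.69] T [ 0.06 -0.14 -0.05] open 0.0248
[[308.0, 280.0], [335.0, 619.0], [308.0, 317.0], [232.0, 387.0], [366.0, 283.0], [302.0, 270.0]]
[[415.0, 159.0], [416.0, -14.0], [414.0, 141.0], [419.0, 426.0], [488.0, 37.0], [337.0, 37.0]]
```

View pics/c4.png

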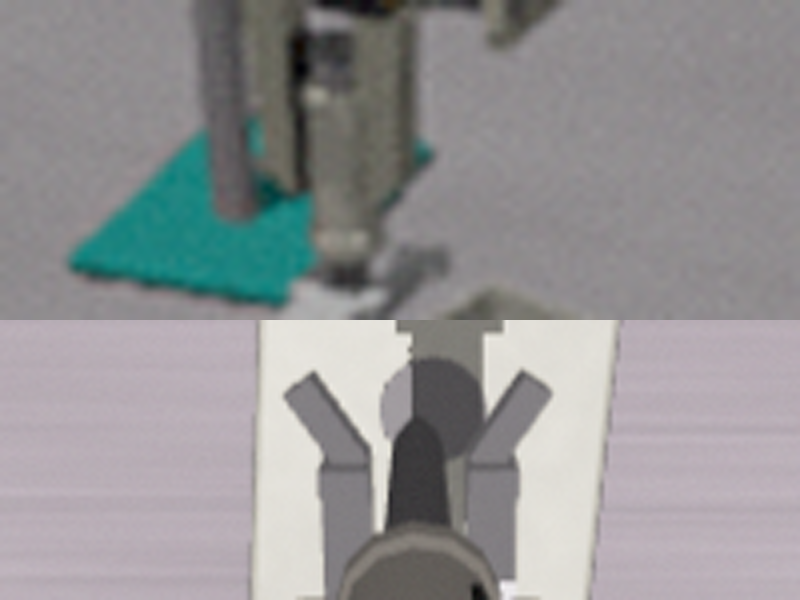

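The wrist crop shows the prongs' inner edges at columns 372 and 468, the collar centred at 419 and the shaft at 418, so it is centred in the fork and behind the lips (row 465). I lower it gently.

```bash
python3 -m inch '[[[0.004,0,0,0,0,0,0.1],[0.004,0,0,0,0,0,0.1],[0,0,0,0,0,0,0.1]]]' | sed -n '2p;4p'; for i in 1 2; do python3 -m inch '[[[0.002,0,0,0,0,0,0.1]]]' | sed -n '2p;4p'; done; for i in 1 2; do python3 -m inch '[[[0.001,0,0,0,0,0,0.1]]]' | sed -n '2p;4p'; done
```

```text
tool_pos: [0.5586, -0.1805, 0.2379]
force: [-0.5, 0.0, -1.8]
tool_pos: [0.5586, -0.1805, 0.236]
force: [0.2, 0.4, -1.1]
tool_pos: [0.5585, -0.1805, 0.2338]
force: [-0.1, 0.3, -1.7]
tool_pos: [0.5584, -0.1805, 0.2326]
force: [-0.1, 0.5, -1.8]
tool_pos: [0.5583, -0.1805, 0.2315]
force: [-0.4, 0.0, 1.0]
```

Contact came at TCP z = 0.2315 m, against 0.2318 predicted at seat height, so the collar is behind the lips. I nudge it 2 mm toward the hub and release.

```bash
python3 -m inch '[[[0,-0.002,0,0,0,0,0.1]]]' | sed -n '2p;4p'; python3 -c "
from h import *
st()"; python3 -m inch '[[[0,0,0,0,0,0,0.35],[0,0,0,0,0,0,0.5]]]' | sed -n '2p;4,5p';python3 -m inch '[[[0,0,0,0,0,0,0.6],[0,0,0,0,0,0,0.7],[0,0,0,0,0,0,0.7]]]' | sed -n '2p;4,5p'; python3 -c "
from h import *
st();p=np.array(telemetry.read_state()['tool_pos'])
w=cam('wrist');s=cam('scene')
f=lambda im,x,y,ww,h,k:cv2.resize(im[y:y+h,x:x+ww],None,fx=k,fy=k,interpolation=cv2.INTER_CUBIC)
cv2.imwrite('pics/c5.png',np.vstack([f(s['frame'],205,135,100,40,8),f(w['frame'],220,180,200,70,4)]))"
```

```text
tool_pos: [0.5601, -0.1806, 0.2317]
force: [-1.3, -0.1, 0.2]
t 15.35 p [ 0.5601 -0.1806  0.2317] yang -3.14 x [ 0.    -0.001 -1.   ] F [-1.34 -0.08  0.19] T [0.1  0.18 0.02] open 0.0247
tool_pos: [0.5608, -0.1807, 0.2323]
force: [-0.1, 0.6, -0.3]
opening: 0.036
tool_pos: [0.5613, -0.1808, 0.2329]
force: [0.3, 0.4, -0.2]
opening: 0.0606
t 15.85 p [ 0.5613 -0.1808  0.2329] yang -3.14 x [ 0.003 -0.002 -1.   ] F [ 0.32  0.45 -0.21] T [ 0.05 -0.14  0.01] open 0.0606
```

View pics/c5.png

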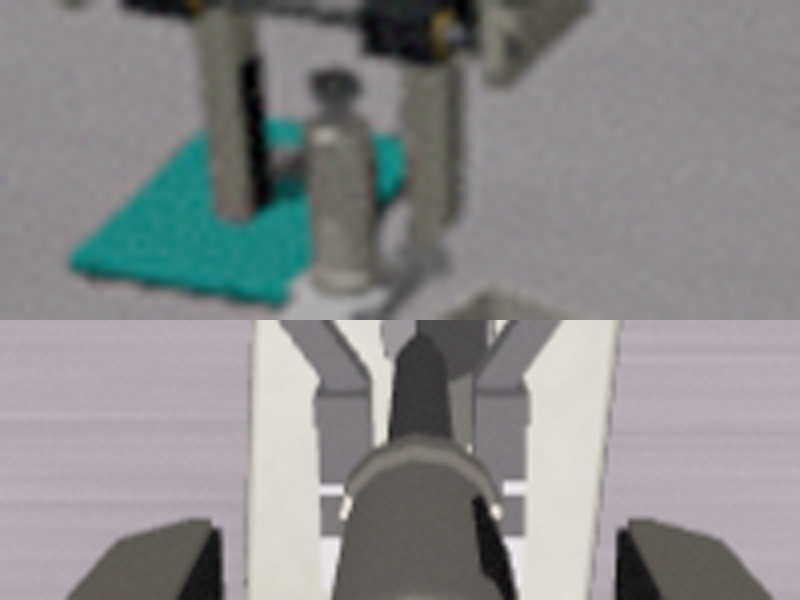

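The collar sits on the prongs between the fork arms, and the fingers stand clear on both sides at columns 220 and 620. I retreat straight up and check.

```bash
python3 -m inch '[[[-0.01,0,0,0,0,0,0.75],[-0.02,0,0,0,0,0,0.75],[-0.03,0,0,0,0,0,0.75],[-0.03,0,0,0,0,0,0.75],[-0.03,0,0,0,0,0,0.75],[-0.02,0.03,0,0,0,0,0.75],[0,0.04,0,0,0,0,0.75],[0,0.03,0,0,0,0,0.75],[0,0,0,0,0,0,0.75],[0,0,0,0,0,0,0.75]]]'; python3 -c "
from h import *
st()
w=cam('top');s=cam('scene')
f=lambda im,x,y,ww,h,k:cv2.resize(im[y:y+h,x:x+ww],None,fx=k,fy=k,interpolation=cv2.INTER_CUBIC)
P=[[.561,-.1805,z] for z in (.042,.192,.275)]
print(proj(s,P).round(1).tolist())
cv2.imwrite('pics/c6.png',np.hstack([f(s['frame'],200,130,80,110,5),f(w['frame'],355,110,80,110,5)]))"
```

```text
t: 16.95
tool_pos: [0.4576, -0.1804, 0.3847]
orientation: [-1.216, 1.207, 1.205]
force: [0.1, -0.4, -0.4]
opening: 0.0693
t 16.95 p [ 0.4576 -0.1804  0.3847] yang -3.14 x [ 0.006 -0.004 -1.   ] F [ 0.08 -0.37 -0.36] T [ 0.04 -0.13  0.01] open 0.0693
[[251.9, 211.4], [248.6, 169.6], [246.5, 143.9]]
```

View pics/c6.png

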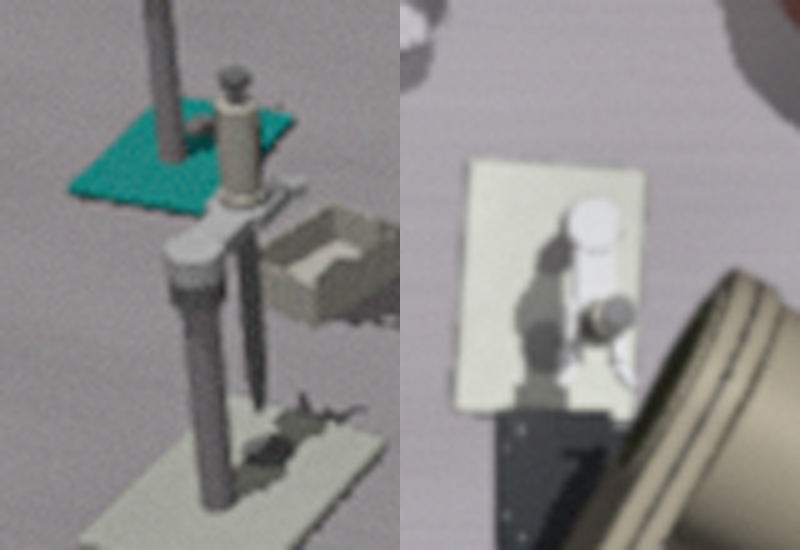

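The pipette hangs upright in the fork. Its tip is at crop (260,408) against a predicted (260,407), and the hook still faces the front. I hand in.

```bash
python3 -c "
from h import *
print(workorder.close_job())"
```

```text
the job is handed in; nothing more can be done
None
```

The pipette now hangs upright by its collar in the white stand's hook, behind the lips, and the job was handed in after about 17 s of robot time.

- **Hook:** I swung it clockwise with the closed fingers until it met the stop, about 0.02 rad from the world −x direction. I then held it there at about 10 N for roughly 0.7 s. The highest single reading was about 11 N sideways, or 14 N in total with a vertical component, against the 20 N limit.
- **Pipette:** I lifted it out of the rack about 114 mm, which cleared the tube, and slid it into the fork without feeling contact. It touched down at the expected height with about 3 N, and I nudged it 2 mm toward the hub and let go.
- **Last checks:** The final pictures show the pipette upright with its tip within a pixel of the prediction, the hook still facing front, and the gripper clear. All forces were near zero.
- **Disagreement:** The cameras differed by up to 7 mm on where the pipette stood in the rack. I settled it by the grip, correcting on the side force.
- **Not checked:** I did not look again at the jar, beaker and other bystanders further away. The path passed well above them and I noticed no contact.

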